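# Get the long spirit level out of the half-covered toolbox

### The arm

A 7-joint arm with a two-finger parallel gripper is mounted at the origin on the work surface. World frame = base frame: x ahead of the robot, y to its left, z up, the work surface at z = 0. Lengths are in m, angles in rad, forces in N, time in s.
With the tool pointing down it reaches from about 0.4 to 0.9 m from the base axis. Payload 5.5 kg.
Tool frame: the origin (TCP) lies midway between the tips of the shut fingers; the grasp point (between the pads) lies 19 mm behind it; z points along the fingers, y is the direction in which the jaws open and shut (so a half turn about z gives the same grasp; the last joint's range is limited). The gripper opens to 92 mm and grips with 3 to 60 N. Pads are 19 mm wide; open, the fingers measure 130 mm over their backs; the gripper's body (75 mm by 190 mm) begins 47 mm behind the grasp point.
Start: joints at [-1.073, 0.501, -0.427, 1.55, 0.221, 1.138, -0.21], TCP at [0.151, 0.632, 0.227] pointing down, gripper open.
Joint ranges: [-2.88, 2.88], [-0.31, 2.03], [-1.54, 1.56], [0.2, 2.42], [-1.41, 4.55], [0.19, 2.02], [-2.57, 2.57]. Speed limits (rad/s): [2.57, 2.57, 3.14, 3.14, 3.14, 3.14, 3.14].

### API

Orientations are given as a unit quaternion [w, x, y, z].
In Python, from plant import manip gives the robot as it stands.
- The arm moves only by the tool carry_out, never from a script. Its argument "motion" is a list of rows, each an object with "delta_pos": the shift along the tool's x, y, z normalised to -1 to 1, where 1 is 0.02 m, a list of three; "rotation": the turn, a rotation vector about the tool's x, y, z normalised to -1 to 1, where 1 is 6 degrees, a list of three; "hand": the closure in counts, from 0 (fully open) to 255 (shut). In form: [{"delta_pos": [x, y, z], "rotation": [wx, wy, wz], "hand": hand}, ...]. A call has exactly 8 rows; each row shifts and turns the commanded pose from where the row before left it, along the tool's axes as they then stand; what a row does not reach is not made up. A row lasts 1/12 s, in which the tool goes at most 41.7 mm and 7.16 degrees, less where a joint would pass 70% of its speed; a pose out of reach is approached as far as the arm can. A call with a number of a shift or a turn outside -1 to 1 is refused whole. A call with a gripper value outside its range is refused whole. The fingers move at their own pace and stop on an object; "squeeze" is the grip in N (left out, the last holds). Time passes only in rows, so rows that do not move let the fingers close, or fill a call up. It gives the time, the measured TCP pose, the force and the opening at its end, in the units of the state.
- manip.sense(): the state, without advancing time (a new reading comes with each control period).
- manip.snapshot(name): name is "scene" or "top" or "wrist"; returns (picture, depth): 400x640x3 uint8, red, green, blue; 400x640 float32, m along the optical axis (not along the pixel's ray), 0 where there is no reading.
- manip.camera_model(name): a dict with "fov_y" (degrees; the focal length in pixels is half the picture's height over the tangent of half this angle, whatever the lens; pixels are square), "cx", "cy" (the principal point, pixels), "R" (3x3) and "t" (3): a world point X has camera coordinates R X + t; the wrist camera has in their place "hand_eye" (4x4, takes a point from camera to tool coordinates, whose origin is the TCP and whose axes are the flange's). Camera axes: x right, y down, z forward; pixel columns grow to the right and rows downward; lengths in m; the calibration is good to about 2 mm. A picture is of the moment at which its call begins: read the wrist's pose just before it. camera_model takes no time and is no camera call.
- manip.job_done(): hands the job in, once; it reports no verdict.
The state is a dict: "t": time; "joint_positions": joint angles; "dq": joint speeds; "effort": joint torques, N m; "eef_pos": TCP position; "tool_rot": TCP orientation; "wrist_force": force on the tool from outside, world axes, zero at the start; "wrist_torque": the same for the moment, N m; "finger_gap": finger opening in m.
Only numpy, scipy, OpenCV 4.12 (cv2) and the standard library are available. Lean on these libraries where they do the work, as an engineer would, in place of code of your own. Each camera call takes 0.05 s, during which the arm holds its last target. There are 200 camera calls.

### The job

Get the yellow spirit level out of the red toolbox: it is longer than the opening between the two black end covers, so slide it under one cover and tilt the other end up through the opening first, without forcing it against the box. Finish holding it in the gripper, still and level, right side up, a good 10 cm clear above the opening, and do not let go. Leave the other things on the bench and on the box as they are.

Things in the scene. Friction and masses are not known exactly. Their poses are not given: they have to be found in the camera images.
- level: Yellow spirit level, black end caps, green vials: a bar 280 long (its x) x 20 wide (y) x 28 high (z), 0.2 to 0.35 kg, centre of mass in the middle. Origin at the centre of its underside, z up. At the start it lies loose and upright on the two ribs in the toolbox (underside 30 above the bench), roughly along the box, its middle visible in the opening, one or both ends under the covers.
- level_end_a (a point): Centre of the level's +x end face, 140 from the origin along its x, 14 above its underside.
- level_end_b (a point): Centre of the level's -x end face, 140 from the origin along its -x, 14 above its underside.
- toolbox: Low red steel toolbox fixed to the bench, 450 long (its x) x 200 wide (y) x 84 high, walls and floor 5 thick (inside 440 x 190). Origin at the centre of its underside, z up. Two fixed rubber ribs cross the floor at x = +55 and -55, each 12 wide, tops 30 above the bench; elsewhere the inner floor is 5 above the bench. Black covers close both ends of its top (see opening).
- opening (a point): Centre of the opening in the toolbox's top, 84 above the bench. The opening is 190 (box x) x 190 (box y), between two fixed black covers that each run from an end wall to 95 from the middle; covers are 6 thick, underside 78 and top 84 above the bench, hollow below right to the end walls.
- tape_roll: Blue roll of tape (ring, 60 across, 18 high) lying loose on one of the covers, towards the end of the box. Origin at the centre of its underside. Leave alone.
- socket: Small steel socket (cylinder 24 across, 26 high) standing loose on the other cover, towards the end of the box. Origin at the centre of its underside. Leave alone.
- glue: White glue bottle, 52 across, 150 high, standing to the robot's right. Origin at its base. Leave alone.
- screw_jar: Clear jar with blue cap, 70 across, 80 high, to the robot's right. Origin at its base. Leave alone.
- mug: Blue mug, 80 across, 90 high, to the robot's left. Origin at its base. Leave alone.
- screwdriver: Screwdriver lying on the bench to the robot's right. Leave alone.
- paint_can: Green paint can, 66 across, 120 high, to the robot's left. Origin at its base. Leave alone.

How it is judged:
By the outcome, as a careful person would: the job done as asked, in the order asked, and still so for the second after the job is handed in, while the arm keeps its last pose, push and grip.
It also fails if it takes over 40 s, if anything falls off the work surface, if the arm or the gripper's body presses on something with over 40 N, if the wrist force passes 120 N, or if a joint passes its speed limit or range.

## Working session

There is one attempt and no reset: what is moved stays moved. The work goes in short steps, Python scripts to look and compute and a tool call to move; the robot and the scene stay as the last step left them, time stands still between calls to the robot, and variables do not carry over. Pictures are saved under pics/ and viewed, about 8 in all and at most 12, crops included, and the job is handed in when it is done.

Besides the shell and the picture viewer there is one more tool, called in YAML: its name, and indented under it one key for each argument. carry_out: Moves the arm, as the interface text tells. Its arguments: {"type":"object","properties":{"motion":{"type":"array","items":{"type":"object","properties":{"delta_pos":{"type":"array","items":{"type":"number","minimum":-1,"maximum":1}},"rotation":{"type":"array","items":{"type":"number","minimum":-1,"maximum":1}},"hand":{"type":"number"}}}},"squeeze":{"type":"number"}},"required":["motion"]}

```bash
mkdir -p pics; ls
cat > h.py <<'E'
import numpy as np, cv2
from plant import manip
from scipy.spatial.transform import Rotation as Ro
def shot(n,f):
    im,d=manip.snapshot(n); cv2.imwrite('pics/'+f+'.png',im[:,:,::-1]); np.savez('pics/'+f+'.npz',im=im,d=d); return im,d
def cloud(n,d,s=None):
    c=manip.camera_model(n); h,w=d.shape; f=h/2/np.tan(np.radians(c['fov_y'])/2)
    u,v=np.meshgrid(np.arange(w),np.arange(h))
    P=np.stack([(u-c['cx'])/f*d,(v-c['cy'])/f*d,d],-1)
    if n=='wrist':
        H=np.array(c['hand_eye']); P=P@H[:3,:3].T+H[:3,3]
        q=s['tool_rot']; R=Ro.from_quat([q[1],q[2],q[3],q[0]]).as_matrix()
        return P@R.T+np.array(s['eef_pos'])
    return (P-np.array(c['t']))@np.array(c['R'])
E
python3 - <<'E'
from h import *
s=manip.sense(); print({k:np.round(v,3).tolist() for k,v in s.items()})
print(manip.camera_model('top'))
im,d=shot('top','top0'); P=cloud('top',d)
hsv=cv2.cvtColor(im,cv2.COLOR_RGB2HSV)
ye=(hsv[...,0]>20)&(hsv[...,0]<33)&(hsv[...,1]>120)&(hsv[...,2]>80)&(d>0)
re=((hsv[...,0]<6)|(hsv[...,0]>174))&(hsv[...,1]>120)&(d>0)&(P[...,2]>.07)&(P[...,2]<.095)
for n,m in(('y',ye),('r',re)):
    p=P[m]; print(n,m.sum(),p.mean(0).round(3),np.percentile(p,[1,50,99],axis=0).round(3).tolist(),cv2.minAreaRect(p[:,:2].astype(np.float32)*1000))
shot('scene','sc0')
E
```

```text
pics
{'t': 0.0, 'joint_positions': [-1.073, 0.502, -0.427, 1.551, 0.221, 1.138, -0.21], 'dq': [-0.001, 0.0, -0.001, 0.001, 0.0, 0.001, -0.001], 'effort': [0.0, -56.658, -5.816, -27.911, -0.069, 0.031, 0.0], 'eef_pos': [0.151, 0.631, 0.226], 'tool_rot': [-0.0, 0.117, 0.993, -0.001], 'wrist_force': [0.608, -0.386, -0.001], 'wrist_torque': [0.023, 0.039, 0.004], 'finger_gap': 0.092}
{'fov_y': 51.82002291702101, 'cx': 320.91454873420173, 'cy': 204.48376877298665, 'R': array([[ 0.00757835, -0.99994043, -0.00785518],
       [-0.98597206, -0.00616219, -0.16679664],
       [ 0.1667383 ,  0.00900903, -0.98596003]]), 't': array([0.00128568, 0.46733689, 1.18598607])}
y 407 [0.585 0.023 0.057] [[0.566, -0.069, 0.05], [0.585, 0.017, 0.057], [0.605, 0.118, 0.08]] ((591.6439208984375, 26.269027709960938), (36.42850112915039, 192.134765625), 6.006850242614746)
r 1278 [ 0.569 -0.017  0.082] [[0.369, -0.728, 0.071], [0.555, -0.006, 0.082], [0.719, 0.26, 0.089]] ((571.727783203125, -80.93157958984375), (1443.0860595703125, 318.8247375488281), 85.52593231201172)
```

View pics/top0.png

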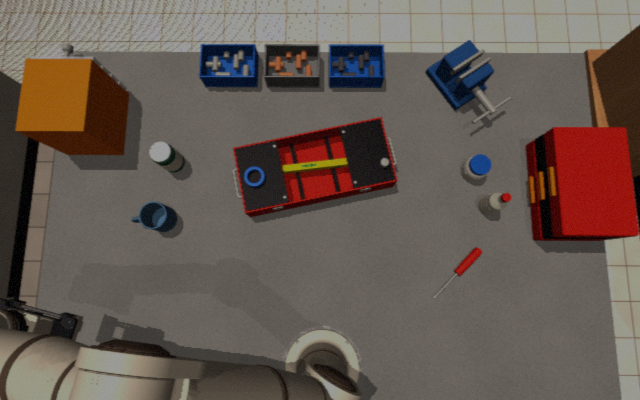

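View pics/sc0.png

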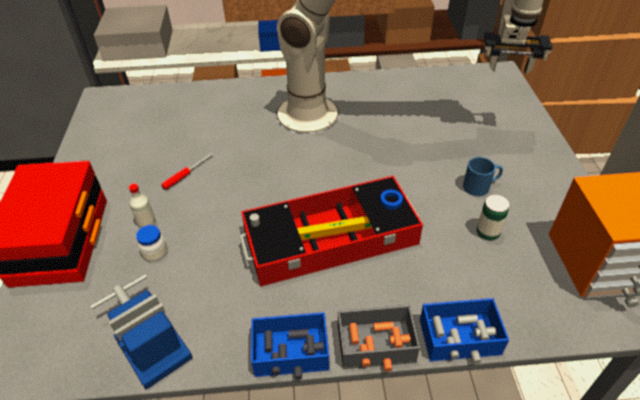

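The top view shows the box with corners at about (235,150), (382,120), (397,182) and (248,213). The tape is at (255,177) and the socket at (385,162). The level spans (283,168) to (347,161), with both ends hidden. The scene view agrees. Next I'll measure the box and level directions.

Run:
```python
from h import *
z=np.load('pics/top0.npz'); im,d=z['im'],z['d']; P=cloud('top',d)
roi=np.zeros(d.shape,bool); roi[110:225,225:405]=1
m=roi&(P[...,2]>.074)&(P[...,2]<.092)&(d>0)
r=cv2.minAreaRect((P[m][:,:2]*1000).astype(np.float32)); print('box',r,cv2.boxPoints(r).round(0).tolist())
hsv=cv2.cvtColor(im,cv2.COLOR_RGB2HSV)
ye=roi&(hsv[...,0]>20)&(hsv[...,0]<35)&(hsv[...,1]>120)&(hsv[...,2]>80)&(P[...,2]>.05)&(P[...,2]<.065)
p=P[ye]; print(cv2.fitLine((p[:,:2]*1000).astype(np.float32),cv2.DIST_HUBER,0,.01,.01).ravel(), p.mean(0), p[:,1].min(),p[:,1].max())
for n,c in(('tape',(hsv[...,0]>100)&(hsv[...,0]<125)&(hsv[...,1]>150)&(hsv[...,2]>80)),('high',P[...,2]>.097)):
    q=P[roi&c&(d>0)&(P[...,2]>.08)]; print(n,len(q),q.mean(0))
a=cv2.resize(im[110:225,225:405],None,fx=4,fy=4); 
s=manip.sense(); q=s['tool_rot']; print(Ro.from_quat([q[1],q[2],q[3],q[0]]).as_matrix().round(3))
print(manip.camera_model('wrist'))
```

```text
box ((579.0794067382812, 25.840194702148438), (204.85696411132812, 450.74945068359375), 12.586104393005371) [[430.0, 223.0], [528.0, -216.0], [728.0, -172.0], [630.0, 268.0]]
[ 1.1941439e-01 -9.9284452e-01  5.8425128e+02  2.2863813e+01] [0.58458104 0.024537   0.05714521] -0.06958471441504005 0.12135442020772882
tape 194 [0.53928182 0.19619557 0.09984709]
high 237 [0.54831162 0.10183794 0.10318886]
[[-0.973  0.233 -0.   ]
 [ 0.233  0.973 -0.002]
 [ 0.    -0.002 -1.   ]]
{'fov_y': 66.85017206007878, 'cx': 317.0281643387316, 'cy': 198.67612685313006, 'hand_eye': array([[-4.74334589e-04, -9.59414052e-01, -2.82000803e-01,
         7.53182248e-02],
       [ 9.99999627e-01, -6.58499238e-04,  5.58292769e-04,
        -9.77904486e-05],
       [-7.21331241e-04, -2.82000433e-01,  9.59414006e-01,
        -1.59367878e-01],
       [ 0.00000000e+00,  0.00000000e+00,  0.00000000e+00,
         1.00000000e+00]])}
```

```bash
cat >> h.py <<'E'
def pose():
    s=manip.sense(); q=s['tool_rot']; return s,np.array(s['eef_pos']),Ro.from_quat([q[1],q[2],q[3],q[0]])
def plan(p1,R1,n,p0=None,R0=None):
    "n equal rows from present pose to p1,R1"
    s,p,R=pose(); p0=p if p0 is None else p0; R0=R if R0 is None else R0
    w=(R0.inv()*R1).as_rotvec()/n; dp=(np.array(p1)-p0)/n
    for i in range(n):
        Ri=R0*Ro.from_rotvec(w*i)
        print((Ri.inv().apply(dp)/.02).round(2).tolist(),(np.degrees(w)/6).round(3).tolist())
def down(xdir): # tool down with x along xdir
    x=np.array([*xdir,0.]); x/=np.linalg.norm(x); z=np.array([0,0,-1.]); return Ro.from_matrix(np.stack([x,np.cross(z,x),z],1))
E
python3 -c "
from h import *
plan([.585,.024,.2],down([-.119,.993]),32)"
```

```text
[-0.88, -0.77, 0.04] [-0.0, 0.0, 0.363]
[-0.91, -0.73, 0.04] [-0.0, 0.0, 0.363]
[-0.94, -0.7, 0.04] [-0.0, 0.0, 0.363]
[-0.96, -0.66, 0.04] [-0.0, 0.0, 0.363]
[-0.99, -0.62, 0.04] [-0.0, 0.0, 0.363]
[-1.01, -0.59, 0.04] [-0.0, 0.0, 0.363]
[-1.03, -0.55, 0.04] [-0.0, 0.0, 0.363]
[-1.05, -0.51, 0.04] [-0.0, 0.0, 0.363]
[-1.07, -0.47, 0.04] [-0.0, 0.0, 0.363]
[-1.09, -0.43, 0.04] [-0.0, 0.0, 0.363]
[-1.1, -0.38, 0.04] [-0.0, 0.0, 0.363]
[-1.12, -0.34, 0.04] [-0.0, 0.0, 0.363]
[-1.13, -0.3, 0.04] [-0.0, 0.0, 0.363]
[-1.14, -0.26, 0.04] [-0.0, 0.0, 0.363]
[-1.15, -0.21, 0.04] [-0.0, 0.0, 0.363]
[-1.15, -0.17, 0.04] [-0.0, 0.0, 0.363]
[-1.16, -0.13, 0.04] [-0.0, 0.0, 0.363]
[-1.16, -0.08, 0.04] [-0.0, 0.0, 0.363]
[-1.17, -0.04, 0.04] [-0.0, 0.0, 0.363]
[-1.17, 0.01, 0.04] [-0.0, 0.0, 0.363]
[-1.17, 0.05, 0.04] [-0.0, 0.0, 0.363]
[-1.16, 0.1, 0.04] [-0.0, 0.0, 0.363]
[-1.16, 0.14, 0.04] [-0.0, 0.0, 0.363]
[-1.15, 0.18, 0.04] [-0.0, 0.0, 0.363]
[-1.14, 0.23, 0.04] [-0.0, 0.0, 0.363]
[-1.13, 0.27, 0.04] [-0.0, 0.0, 0.363]
[-1.12, 0.31, 0.04] [-0.0, 0.0, 0.363]
[-1.11, 0.36, 0.04] [-0.0, 0.0, 0.363]
[-1.1, 0.4, 0.04] [-0.0, 0.0, 0.363]
[-1.08, 0.44, 0.04] [-0.0, 0.0, 0.363]
[-1.06, 0.48, 0.04] [-0.0, 0.0, 0.363]
[-1.04, 0.52, 0.04] [-0.0, 0.0, 0.363]
```

carry_out:
  motion:
    - {"delta_pos":[-0.72,-0.6,0],"rotation":[0,0,0.29],"hand":0}
    - {"delta_pos":[-0.74,-0.58,0],"rotation":[0,0,0.29],"hand":0}
    - {"delta_pos":[-0.76,-0.56,0],"rotation":[0,0,0.29],"hand":0}
    - {"delta_pos":[-0.78,-0.53,0],"rotation":[0,0,0.29],"hand":0}
    - {"delta_pos":[-0.8,-0.5,0],"rotation":[0,0,0.29],"hand":0}
    - {"delta_pos":[-0.81,-0.48,0],"rotation":[0,0,0.29],"hand":0}
    - {"delta_pos":[-0.82,-0.45,0],"rotation":[0,0,0.29],"hand":0}
    - {"delta_pos":[-0.84,-0.42,0],"rotation":[0,0,0.29],"hand":0}

```text
t: 0.77
eef_pos: [0.2428, 0.5109, 0.2265]
tool_rot: [-0.0, 0.238, 0.971, -0.0]
wrist_force: [0.0, -0.7, -0.0]
finger_gap: 0.0917
```

carry_out:
  motion:
    - {"delta_pos":[-0.85,-0.4,0],"rotation":[0,0,0.29],"hand":0}
    - {"delta_pos":[-0.86,-0.37,0],"rotation":[0,0,0.29],"hand":0}
    - {"delta_pos":[-0.87,-0.34,0],"rotation":[0,0,0.29],"hand":0}
    - {"delta_pos":[-0.88,-0.31,0],"rotation":[0,0,0.29],"hand":0}
    - {"delta_pos":[-0.89,-0.29,0],"rotation":[0,0,0.29],"hand":0}
    - {"delta_pos":[-0.9,-0.26,0],"rotation":[0,0,0.29],"hand":0}
    - {"delta_pos":[-0.91,-0.23,0],"rotation":[0,0,0.29],"hand":0}
    - {"delta_pos":[-0.92,-0.2,0],"rotation":[0,0,0.29],"hand":0}

```text
t: 1.43
eef_pos: [0.3351, 0.3923, 0.2268]
tool_rot: [-0.0, 0.354, 0.935, 0.0]
wrist_force: [0.2, 0.3, -0.7]
finger_gap: 0.0919
```

carry_out:
  motion:
    - {"delta_pos":[-0.92,-0.17,0],"rotation":[0,0,0.29],"hand":0}
    - {"delta_pos":[-0.92,-0.14,0],"rotation":[0,0,0.29],"hand":0}
    - {"delta_pos":[-0.93,-0.11,0],"rotation":[0,0,0.29],"hand":0}
    - {"delta_pos":[-0.93,-0.08,0],"rotation":[0,0,0.29],"hand":0}
    - {"delta_pos":[-0.93,-0.05,0],"rotation":[0,0,0.29],"hand":0}
    - {"delta_pos":[-0.93,-0.02,0],"rotation":[0,0,0.29],"hand":0}
    - {"delta_pos":[-0.93,0.01,0],"rotation":[0,0,0.29],"hand":0}
    - {"delta_pos":[-0.93,0.04,0],"rotation":[0,0,0.29],"hand":0}

```text
t: 2.1
eef_pos: [0.4282, 0.2758, 0.2267]
tool_rot: [-0.0, 0.465, 0.885, 0.0]
wrist_force: [0.7, -0.4, -0.4]
finger_gap: 0.0918
```

```bash
python3 -c "
from h import *
s,p,R=pose();print(s['t'],p,R.as_matrix().round(3),np.round(s['joint_positions'],2))
plan([.585,.024,.2],down([-.119,.993]),16)"
```

```text
2.1 [0.42818549 0.27575595 0.22670065] [[-0.568  0.823 -0.   ]
 [ 0.823  0.568  0.   ]
 [ 0.    -0.    -1.   ]] [-0.51  0.22 -0.14  1.91  0.04  1.01 -0.05]
[-0.93, -0.04, 0.08] [-0.0, -0.0, 0.289]
[-0.93, -0.02, 0.08] [-0.0, -0.0, 0.289]
[-0.93, 0.01, 0.08] [-0.0, -0.0, 0.289]
[-0.93, 0.04, 0.08] [-0.0, -0.0, 0.289]
[-0.92, 0.07, 0.08] [-0.0, -0.0, 0.289]
[-0.92, 0.1, 0.08] [-0.0, -0.0, 0.289]
[-0.92, 0.12, 0.08] [-0.0, -0.0, 0.289]
[-0.91, 0.15, 0.08] [-0.0, -0.0, 0.289]
[-0.91, 0.18, 0.08] [-0.0, -0.0, 0.289]
[-0.9, 0.21, 0.08] [-0.0, -0.0, 0.289]
[-0.9, 0.23, 0.08] [-0.0, -0.0, 0.289]
[-0.89, 0.26, 0.08] [-0.0, -0.0, 0.289]
[-0.88, 0.29, 0.08] [-0.0, -0.0, 0.289]
[-0.87, 0.32, 0.08] [-0.0, -0.0, 0.289]
[-0.86, 0.34, 0.08] [-0.0, -0.0, 0.289]
[-0.85, 0.37, 0.08] [-0.0, -0.0, 0.289]
```

carry_out:
  motion:
    - {"delta_pos":[-0.93,-0.03,0.08],"rotation":[0,0,0.29],"hand":0}
    - {"delta_pos":[-0.93,-0.01,0.08],"rotation":[0,0,0.29],"hand":0}
    - {"delta_pos":[-0.93,0.02,0.08],"rotation":[0,0,0.29],"hand":0}
    - {"delta_pos":[-0.93,0.05,0.08],"rotation":[0,0,0.29],"hand":0}
    - {"delta_pos":[-0.92,0.07,0.08],"rotation":[0,0,0.29],"hand":0}
    - {"delta_pos":[-0.92,0.1,0.08],"rotation":[0,0,0.29],"hand":0}
    - {"delta_pos":[-0.92,0.12,0.08],"rotation":[0,0,0.29],"hand":0}
    - {"delta_pos":[-0.91,0.15,0.08],"rotation":[0,0,0.29],"hand":0}

```text
t: 2.77
eef_pos: [0.5074, 0.1502, 0.2137]
tool_rot: [-0.0, 0.569, 0.823, -0.0]
wrist_force: [-0.4, -1.2, -0.1]
finger_gap: 0.0918
```

carry_out:
  motion:
    - {"delta_pos":[-0.91,0.18,0.08],"rotation":[0,0,0.29],"hand":0}
    - {"delta_pos":[-0.9,0.21,0.08],"rotation":[0,0,0.29],"hand":0}
    - {"delta_pos":[-0.9,0.23,0.08],"rotation":[0,0,0.29],"hand":0}
    - {"delta_pos":[-0.89,0.26,0.08],"rotation":[0,0,0.29],"hand":0}
    - {"delta_pos":[-0.88,0.29,0.08],"rotation":[0,0,0.29],"hand":0}
    - {"delta_pos":[-0.87,0.32,0.08],"rotation":[0,0,0.29],"hand":0}
    - {"delta_pos":[-0.86,0.34,0.08],"rotation":[0,0,0.29],"hand":0}
    - {"delta_pos":[-0.5,0.2,0.08],"rotation":[0,0,0.29],"hand":0}

```text
t: 3.43
eef_pos: [0.5823, 0.0295, 0.2009]
tool_rot: [0.001, 0.665, 0.747, -0.0]
wrist_force: [0.6, -0.6, -0.1]
finger_gap: 0.092
```

```bash
cat > wl.py <<'E'
from h import *
import sys
s,p,R=pose(); print(s['t'],p,R.as_matrix()[:,0].round(3))
im,d=shot('wrist',sys.argv[1]); P=cloud('wrist',d,s)
hsv=cv2.cvtColor(im,cv2.COLOR_RGB2HSV)
ye=(hsv[...,0]>20)&(hsv[...,0]<35)&(hsv[...,1]>120)&(hsv[...,2]>60)&(P[...,2]>.05)&(P[...,2]<.065)&(d>0)
q=P[ye]; print(len(q),cv2.fitLine((q[:,:2]*1000).astype(np.float32),cv2.DIST_HUBER,0,.01,.01).ravel(), q[:,1].min(),q[:,1].max(),np.median(q[:,2]))
np.save('pics/P.npy',P)
E
python3 wl.py w1
```

```text
3.4333 [0.58225515 0.02952807 0.20093586] [-0.116  0.993 -0.001]
2967 [ 1.1933178e-01 -9.9285442e-01  5.8643591e+02  3.6334148e+01] -0.06413521237807052 0.12216669503068249 0.05931660767305463
```

View pics/w1.png

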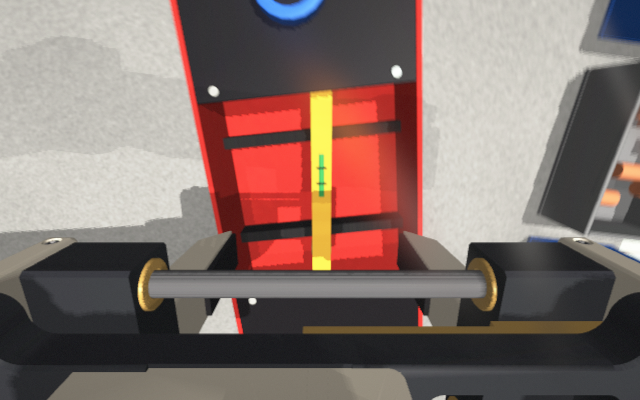

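The wrist view shows the opening with the level running down column ~321. Its green vial spans rows 153–196, and the ribs and covers are visible.

Run:
```python
from h import *
P=np.load('pics/P.npy'); im=np.load('pics/w1.npz')['im']; hsv=cv2.cvtColor(im,cv2.COLOR_RGB2HSV)
g=(hsv[...,0]>45)&(hsv[...,0]<90)&(hsv[...,1]>100); g[:,:300]=0;g[:,340:]=0;g[:140]=0;g[210:]=0
q=P[g]; print(len(q),q.mean(0),q.min(0),q.max(0))
c=np.array([.579,.026]);e=np.array([-.218,.976])
print('box-x(+y side) of vial',(q.mean(0)[:2]-c)@e)
for v,u in((95,321),(269,321),(143,321),(232,321)): print(P[v,u],(P[v,u,:2]-c)@e)
```

```text
199 [0.58558628 0.04289315 0.06302878] [0.57393721 0.02184113 0.05840283] [0.59024619 0.104864   0.36022173]
box-x(+y side) of vial 0.015051904748857732
[0.57659732 0.11852114 0.0590216 ] 0.09082441994779344
[ 0.59827772 -0.06261008  0.06040913] -0.09068597841222963
[0.58191561 0.07414293 0.05890836] 0.04635189430631932
[ 0.59306644 -0.01904718  0.05986795] -0.04703253120518949
```

carry_out:
  motion:
    - {"delta_pos":[0.08,0.02,0.8],"rotation":[0,0,0],"hand":0}
    - {"delta_pos":[0.08,0.02,0.9],"rotation":[0,0,0],"hand":0}
    - {"delta_pos":[0.08,0.02,0.9],"rotation":[0,0,0],"hand":0}
    - {"delta_pos":[0.08,0.02,0.9],"rotation":[0,0,0],"hand":0}
    - {"delta_pos":[0.08,0.02,0.9],"rotation":[0,0,0],"hand":0}
    - {"delta_pos":[0.08,0.02,0.6],"rotation":[0,0,0],"hand":0}
    - {"delta_pos":[0.08,0.02,0],"rotation":[0,0,0],"hand":0}
    - {"delta_pos":[0.08,0.02,0],"rotation":[0,0,0],"hand":0}

```text
t: 4.15
eef_pos: [0.5819, 0.0462, 0.1007]
tool_rot: [-0.001, 0.663, 0.749, -0.001]
wrist_force: [-0.5, 0.2, 0.3]
finger_gap: 0.0917
```

```bash
python3 wl.py w2
python3 - <<'E'
from h import *
P=np.load('pics/P.npy'); im=np.load('pics/w2.npz')['im']; hsv=cv2.cvtColor(im,cv2.COLOR_RGB2HSV)
g=(hsv[...,0]>45)&(hsv[...,0]<90)&(hsv[...,1]>100)&(P[...,2]>.05)&(P[...,2]<.067)&(abs(P[...,0]-.585)<.02)
q=P[g]; print(len(q),q.mean(0),q.min(0),q.max(0))
s,p,R=pose(); print(p, R.inv().apply(q.mean(0)-p))
E
```

```text
4.15 [0.58193227 0.0462241  0.10066649] [-0.121  0.993  0.   ]
4893 [ 1.271695e-01 -9.918810e-01  5.833088e+02  5.941568e+01] -0.04041991772793814 0.12338619746394297 0.059311030817174926
352 [0.58509034 0.04465996 0.05994673] [0.58043003 0.02164119 0.05829384] [0.58990796 0.06487034 0.06169971]
[0.58287448 0.04672977 0.10159642] [-0.00234406  0.00192683  0.04164953]
```

View pics/w2.png

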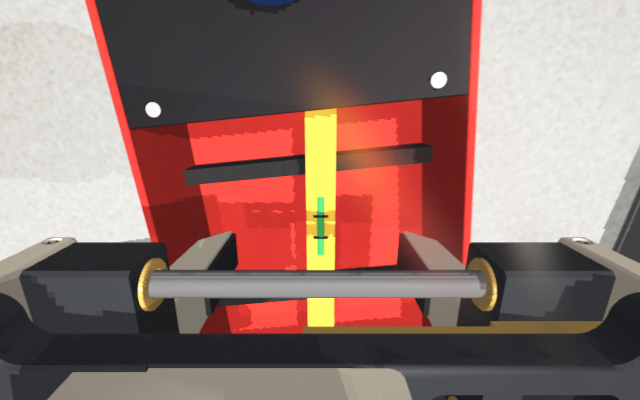

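The closer view confirms the level between the open fingers at column ~320, with the vial spanning rows 198–255. Next: descend and grip.

carry_out:
  motion:
    - {"delta_pos":[-0.05,0.06,0.6],"rotation":[0,0,0],"hand":0}
    - {"delta_pos":[-0.05,0.06,0.7],"rotation":[0,0,0],"hand":0}
    - {"delta_pos":[0,0,0.7],"rotation":[0,0,0],"hand":0}
    - {"delta_pos":[0,0,0.7],"rotation":[0,0,0],"hand":0}
    - {"delta_pos":[0,0,0.5],"rotation":[0,0,0],"hand":0}
    - {"delta_pos":[0,0,0.3],"rotation":[0,0,0],"hand":0}
    - {"delta_pos":[0,0,0],"rotation":[0,0,0],"hand":0}
    - {"delta_pos":[0,0,0],"rotation":[0,0,0],"hand":0}

```text
t: 4.87
eef_pos: [0.5853, 0.044, 0.0312]
tool_rot: [0.0, 0.663, 0.749, 0.0]
wrist_force: [-0.1, -0.8, 0.0]
finger_gap: 0.0915
```

carry_out:
  motion:
    - {"delta_pos":[0,0,0],"rotation":[0,0,0],"hand":120}
    - {"delta_pos":[0,0,0],"rotation":[0,0,0],"hand":160}
    - {"delta_pos":[0,0,0],"rotation":[0,0,0],"hand":200}
    - {"delta_pos":[0,0,0],"rotation":[0,0,0],"hand":255}
    - {"delta_pos":[0,0,0],"rotation":[0,0,0],"hand":255}
    - {"delta_pos":[0,0,0],"rotation":[0,0,0],"hand":255}
    - {"delta_pos":[0,0,0],"rotation":[0,0,0],"hand":255}
    - {"delta_pos":[0,0,0],"rotation":[0,0,0],"hand":255}
  squeeze: 45

```text
t: 5.53
eef_pos: [0.585, 0.0441, 0.0311]
tool_rot: [-0.0, 0.663, 0.749, 0.0]
wrist_force: [-0.4, 0.0, -0.7]
finger_gap: 0.0431
```

carry_out:
  motion:
    - {"delta_pos":[0,0,0],"rotation":[0,0,0],"hand":255}
    - {"delta_pos":[0,0,0],"rotation":[0,0,0],"hand":255}
    - {"delta_pos":[0,0,0],"rotation":[0,0,0],"hand":255}
    - {"delta_pos":[0,0,0],"rotation":[0,0,0],"hand":255}
    - {"delta_pos":[0,0,0],"rotation":[0,0,0],"hand":255}
    - {"delta_pos":[0,0,0],"rotation":[0,0,0],"hand":255}
    - {"delta_pos":[0,0,0],"rotation":[0,0,0],"hand":255}
    - {"delta_pos":[0,0,0],"rotation":[0,0,0],"hand":255}
  squeeze: 50

```text
t: 6.2
eef_pos: [0.5849, 0.0441, 0.031]
tool_rot: [-0.0, 0.663, 0.749, -0.0]
wrist_force: [-0.9, 0.4, -1.3]
finger_gap: 0.0198
```

Run:
```python
from h import *
# clearances in box plane; level held at local offset 0, TCP on its underside+1. slide toward +s, -s end up
def clr(sc,zc,th):
    c,s=np.cos(th),np.sin(th)
    u=np.linspace(-140,140,281); r={}
    # axis (+s): (c,-s) ; up: (s,c)
    B=np.stack([sc+u*c,zc-u*s],1); T=B+28*np.array([s,c]); A=np.r_[B,T,[B[-1]+k*np.array([s,c]) for k in range(28)],[B[0]+k*np.array([s,c]) for k in range(28)]]
    def box(x0,x1,z0,z1):
        dx=np.maximum(np.maximum(x0-A[:,0],A[:,0]-x1),0);dz=np.maximum(np.maximum(z0-A[:,1],A[:,1]-z1),0);return np.hypot(dx,dz).min()
    return [round(float(x)) for x in (A[:,1].min()-5,220-A[:,0].max(),box(95,225,78,84),box(-225,-95,78,84),box(-225,-150,84,112),box(49,61,0,30),box(-61,-49,0,30))]
d=np.radians
print('floor wall +cov -cov sock rib+ rib-')
for a in [(15,40,0),(62,40,0),(62,46,6),(62,50,10),(62,52,14),(62,53,17),(62,54,18)]: print(a,clr(a[0],a[1],d(a[2])))
th=d(17)
for k in (20,50,80,110,130): print('out',k,clr(62-k*np.cos(th),53+k*np.sin(th),th))
s,p,R=pose(); print(s['t'],p,s['finger_gap'],s['wrist_force'])
```

```text
floor wall +cov -cov sock rib+ rib-
(15, 40, 0) [35, 65, 10, 10, 30, 10, 10]
(62, 40, 0) [35, 18, 10, 20, 74, 10, 10]
(62, 46, 6) [26, 16, 7, 19, 75, 16, 28]
(62, 50, 10) [21, 15, 5, 19, 75, 20, 39]
(62, 52, 14) [13, 15, 5, 21, 76, 22, 48]
(62, 53, 17) [7, 16, 6, 25, 78, 22, 54]
(62, 54, 18) [6, 16, 5, 27, 79, 23, 57]
out 20 [13, 35, 6, 16, 59, 22, 54]
out 50 [22, 64, 6, 16, 30, 22, 54]
out 80 [30, 92, 6, 16, 6, 22, 54]
out 110 [39, 121, 6, 16, 6, 22, 54]
out 130 [45, 140, 15, 16, 6, 22, 54]
6.2 [0.58494356 0.04410636 0.03104312] 0.01977540710968726 [-0.92834746  0.40059202 -1.28750764]
```

carry_out:
  motion:
    - {"delta_pos":[0,0,-0.15],"rotation":[0,0,0],"hand":255}
    - {"delta_pos":[0,0,-0.2],"rotation":[0,0,0],"hand":255}
    - {"delta_pos":[0,0,-0.15],"rotation":[0,0,0],"hand":255}
    - {"delta_pos":[0.4,0,0],"rotation":[0,0,0],"hand":255}
    - {"delta_pos":[0.6,0,0],"rotation":[0,0,0],"hand":255}
    - {"delta_pos":[0.6,0,0],"rotation":[0,0,0],"hand":255}
    - {"delta_pos":[0.5,0,0],"rotation":[0,0,0],"hand":255}
    - {"delta_pos":[0.2,0,0],"rotation":[0,0,0],"hand":255}

```text
t: 6.87
eef_pos: [0.5787, 0.0938, 0.0409]
tool_rot: [-0.001, 0.661, 0.75, 0.0]
wrist_force: [-0.0, 0.6, -1.1]
finger_gap: 0.0196
```

```bash
python3 wl.py w3
python3 - <<'E'
from h import *
s,p,R=pose(); print(p,s['wrist_force'],s['wrist_torque'],s['finger_gap'],np.round(s['joint_positions'],2))
c=np.array([.579,.026]);e=np.array([-.218,.976]); print('s',(p[:2]-c)@e)
shot('scene','sc1')
E
python3 -c "
import cv2;a=cv2.imread('pics/sc1.png')[150:300,220:440];cv2.imwrite('pics/sc1c.png',cv2.resize(a,None,fx=3.5,fy=3.5))"
```

```text
6.8667 [0.57870976 0.09378646 0.04089047] [-0.125  0.992  0.002]
9 [8.2864749e-01 5.5977076e-01 5.6758966e+02 1.0150477e+02] 0.1010603079903955 0.10200011841187853 0.062164683718042485
[0.57873656 0.09375678 0.04090322] [-0.46937612  1.45117064 -1.03487344] [-0.0226981   0.07151103 -0.02972161] 0.01927513516006061 [-0.26  0.6   0.07  1.85 -0.06  0.7  -0.03]
s 0.06618805145484924
```

View pics/sc1c.png

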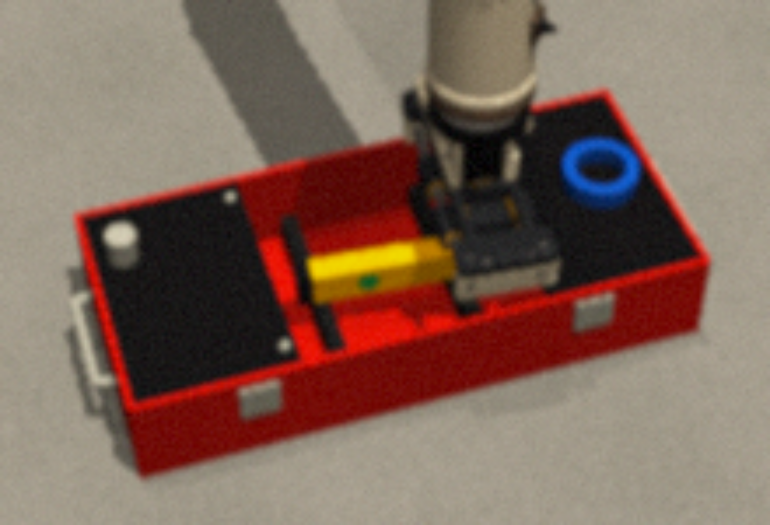

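The crop shows the level's free end near (310,280), clear of the socket-side cover edge at ~(290,350), so the free end can now be tilted up.

carry_out:
  motion:
    - {"delta_pos":[-0.02,0,-0.1],"rotation":[0,-0.35,0],"hand":255}
    - {"delta_pos":[-0.02,0,-0.1],"rotation":[0,-0.35,0],"hand":255}
    - {"delta_pos":[-0.02,0,-0.1],"rotation":[0,-0.35,0],"hand":255}
    - {"delta_pos":[-0.03,0,-0.1],"rotation":[0,-0.35,0],"hand":255}
    - {"delta_pos":[-0.03,0,-0.06],"rotation":[0,-0.35,0],"hand":255}
    - {"delta_pos":[-0.03,0,-0.06],"rotation":[0,-0.35,0],"hand":255}
    - {"delta_pos":[-0.03,0,-0.06],"rotation":[0,-0.35,0],"hand":255}
    - {"delta_pos":[-0.03,0,-0.06],"rotation":[0,-0.35,0],"hand":255}

```text
t: 7.63
eef_pos: [0.5801, 0.0864, 0.0546]
tool_rot: [0.11, 0.656, 0.74, -0.097]
wrist_force: [-0.6, 0.2, -2.0]
finger_gap: 0.0197
```

Run:
```python
from h import *
s,p,R=pose(); print(p,s['wrist_force'],s['wrist_torque'],s['finger_gap'],R.as_matrix().round(3))
c=np.array([.579,.026]);e=np.array([-.218,.976]); print('s',(p[:2]-c)@e)
shot('scene','sc2')
a=cv2.imread('pics/sc2.png')[130:300,220:440];cv2.imwrite('pics/sc2c.png',cv2.resize(a,None,fx=3.5,fy=3.5))
```

```text
[0.58005159 0.08643435 0.05460115] [-0.61613143  0.2453513  -1.97415373] [0.36291116 0.10242943 0.00965135] 0.019713431309284598 [[-0.115  0.993  0.035]
 [ 0.95   0.12  -0.289]
 [-0.291  0.    -0.957]]
s 0.05875467728396516
```

View pics/sc2c.png

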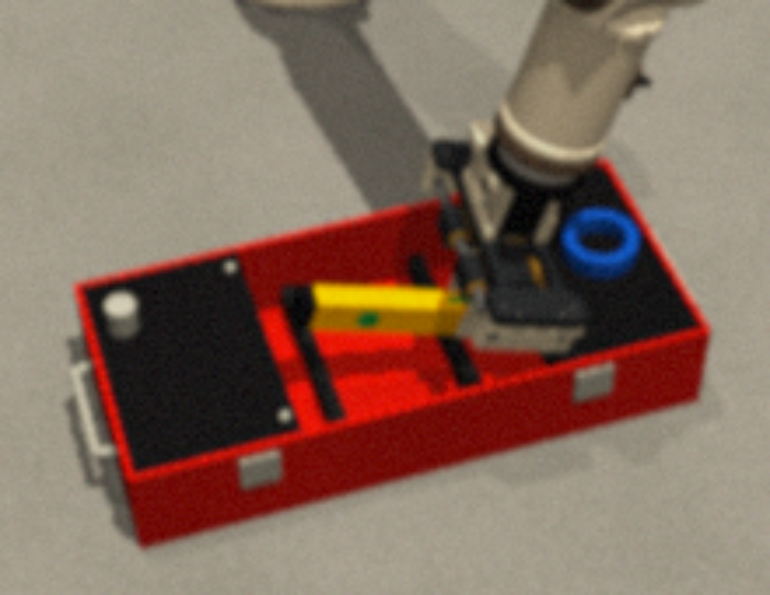

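The tilted end is up through the opening with low contact force. Next, slide the level out along its own axis.

carry_out:
  motion:
    - {"delta_pos":[-0.2,0,0],"rotation":[0,0,0],"hand":255}
    - {"delta_pos":[-0.4,0,0],"rotation":[0,0,0],"hand":255}
    - {"delta_pos":[-0.4,0,0],"rotation":[0,0,0],"hand":255}
    - {"delta_pos":[-0.4,0,0],"rotation":[0,0,0],"hand":255}
    - {"delta_pos":[-0.4,0,0],"rotation":[0,0,0],"hand":255}
    - {"delta_pos":[-0.4,0,0],"rotation":[0,-0.1,0],"hand":255}
    - {"delta_pos":[-0.4,0,0],"rotation":[0,-0.1,0],"hand":255}
    - {"delta_pos":[-0.3,0,0],"rotation":[0,-0.1,0],"hand":255}

```text
t: 8.35
eef_pos: [0.5867, 0.0303, 0.0718]
tool_rot: [0.121, 0.655, 0.738, -0.107]
wrist_force: [-0.6, -0.1, -2.6]
finger_gap: 0.0193
```

carry_out:
  motion:
    - {"delta_pos":[-0.4,0,0],"rotation":[0,-0.1,0],"hand":255}
    - {"delta_pos":[-0.4,0,0],"rotation":[0,-0.1,0],"hand":255}
    - {"delta_pos":[-0.4,0,0],"rotation":[0,-0.1,0],"hand":255}
    - {"delta_pos":[-0.4,0,0],"rotation":[0,0,0],"hand":255}
    - {"delta_pos":[-0.4,0,0],"rotation":[0,0,0],"hand":255}
    - {"delta_pos":[-0.4,0,0],"rotation":[0,0,0],"hand":255}
    - {"delta_pos":[-0.4,0,0],"rotation":[0,0,0],"hand":255}
    - {"delta_pos":[-0.2,0,0],"rotation":[0,0,0],"hand":255}

```text
t: 9.02
eef_pos: [0.5935, -0.026, 0.0925]
tool_rot: [0.133, 0.653, 0.736, -0.118]
wrist_force: [0.5, -1.4, -2.4]
finger_gap: 0.0199
```

Run:
```python
from h import *
s,p,R=pose(); print(s['t'],p,s['wrist_force'],s['wrist_torque'],s['finger_gap'],R.as_matrix().round(3))
c=np.array([.579,.026]);e=np.array([-.218,.976]); print('s',(p[:2]-c)@e,'low end',(p+.14*R.as_matrix()[:,0]),'s',((p+.14*R.as_matrix()[:,0])[:2]-c)@e)
shot('scene','sc3')
a=cv2.imread('pics/sc3.png')[110:300,200:440];cv2.imwrite('pics/sc3c.png',cv2.resize(a,None,fx=3,fy=3))
```

```text
9.0167 [ 0.5935341  -0.02603107  0.09246804] [ 0.52879763 -1.37189805 -2.429252  ] [0.41816822 0.10456573 0.00693335] 0.019895234623363903 [[-0.112  0.993  0.042]
 [ 0.93   0.119 -0.347]
 [-0.349  0.    -0.937]]
s -0.05395075937412487 low end [0.57790697 0.10422361 0.04358542] s 0.07658452241215166
```

View pics/sc3c.png

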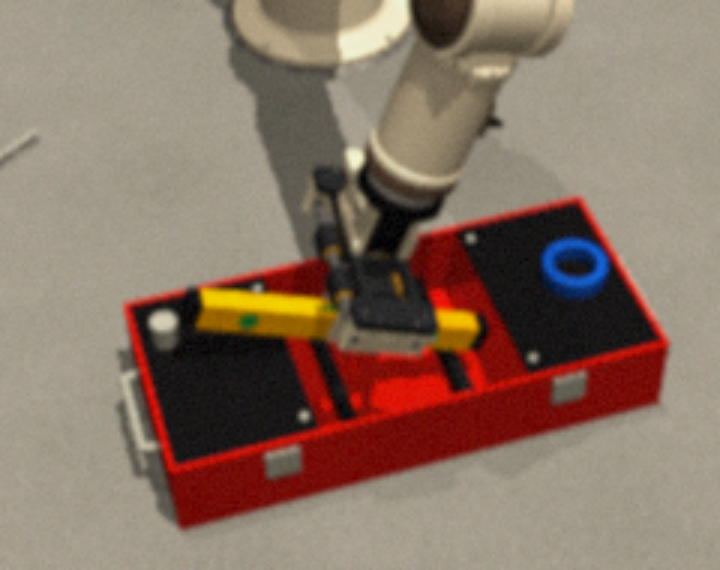

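carry_out:
  motion:
    - {"delta_pos":[-0.4,0,0],"rotation":[0,0,0],"hand":255}
    - {"delta_pos":[-0.3,0,-0.3],"rotation":[0,0,0],"hand":255}
    - {"delta_pos":[-0.25,0,-0.6],"rotation":[0,0,0],"hand":255}
    - {"delta_pos":[-0.3,0,-0.8],"rotation":[0,0,0],"hand":255}
    - {"delta_pos":[-0.3,0,-0.8],"rotation":[0,0,0],"hand":255}
    - {"delta_pos":[-0.3,0,-0.8],"rotation":[0,0,0],"hand":255}
    - {"delta_pos":[-0.3,0,-0.8],"rotation":[0,0,0],"hand":255}
    - {"delta_pos":[-0.3,0,-0.8],"rotation":[0,0,0],"hand":255}

```text
t: 9.73
eef_pos: [0.5949, -0.0355, 0.2028]
tool_rot: [0.133, 0.652, 0.737, -0.117]
wrist_force: [0.7, 0.5, -2.6]
finger_gap: 0.0197
```

carry_out:
  motion:
    - {"delta_pos":[-0.2,0,-0.7],"rotation":[0,0.3,0],"hand":255}
    - {"delta_pos":[0,0,-0.5],"rotation":[0,0.5,0],"hand":255}
    - {"delta_pos":[0.1,0,-0.3],"rotation":[0,0.6,0],"hand":255}
    - {"delta_pos":[0.3,0,0],"rotation":[0,0.6,0],"hand":255}
    - {"delta_pos":[0.4,0,0],"rotation":[0,0.6,0],"hand":255}
    - {"delta_pos":[0.5,0,0],"rotation":[0,0.5,0],"hand":255}
    - {"delta_pos":[0.5,0,0],"rotation":[0,0.3,0],"hand":255}
    - {"delta_pos":[0.3,0,0],"rotation":[0,0,0],"hand":255}

```text
t: 10.4
eef_pos: [0.5892, 0.01, 0.2278]
tool_rot: [0.0, 0.664, 0.748, 0.001]
wrist_force: [0.0, -0.3, -2.4]
finger_gap: 0.02
```

```bash
cat > chk.py <<'E'
from h import *
s,p,R=pose(); print(s['t'],p,s['wrist_force'],s['finger_gap'],R.as_matrix().round(3),np.abs(s['dq']).max())
c=np.array([.579,.026]);e=np.array([-.218,.976]); print('s',(p[:2]-c)@e)
im,d=shot('top','top1'); P=cloud('top',d); hsv=cv2.cvtColor(im,cv2.COLOR_RGB2HSV)
roi=np.zeros(d.shape,bool); roi[80:240,200:430]=1
ye=roi&(hsv[...,0]>20)&(hsv[...,0]<35)&(hsv[...,1]>120)&(hsv[...,2]>80)&(P[...,2]>.12)&(d>0)
q=P[ye]; A=np.c_[q[:,1]-p[1],np.ones(len(q))]; print(len(q),q.min(0),q.max(0),'tilt deg',np.degrees(np.arctan(np.linalg.lstsq(A,q[:,2],rcond=None)[0][0])))
for nm,C,(a,b,c_,d_) in(('top',cv2.imread('pics/top1.png'),(100,230,225,410)),):
    cv2.imwrite('pics/t1c.png',cv2.resize(C[a:b,c_:d_],None,fx=4,fy=4))
shot('scene','sc4'); C=cv2.imread('pics/sc4.png')[60:300,170:490]; cv2.imwrite('pics/sc4c.png',cv2.resize(C,None,fx=2.5,fy=2.5))
E
python3 chk.py
```

```text
10.4 [0.58915199 0.01002935 0.2277616 ] [ 0.03625505 -0.26755926 -2.44971604] 0.019998880388704815 [[-0.118  0.993  0.001]
 [ 0.993  0.118  0.001]
 [ 0.001  0.001 -1.   ]] 0.1869010465462297
s -0.017800485583155064
343 [ 0.43214964 -0.12038824  0.24670999] [0.61252106 0.13688294 0.69689885] tilt deg 6.07814963387951
```

View pics/sc4c.png

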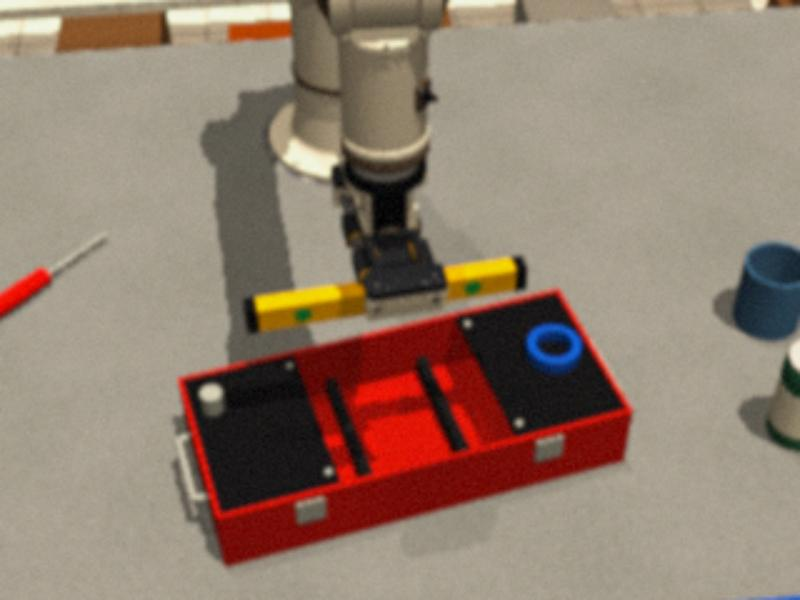

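The level is out and looks level above the box, and the tape and socket are undisturbed. I'll let it settle, then recheck the tilt without the depth outliers.

carry_out:
  motion:
    - {"delta_pos":[0,0,0],"rotation":[0,0,0],"hand":255}
    - {"delta_pos":[0,0,0],"rotation":[0,0,0],"hand":255}
    - {"delta_pos":[0,0,0],"rotation":[0,0,0],"hand":255}
    - {"delta_pos":[0,0,0],"rotation":[0,0,0],"hand":255}
    - {"delta_pos":[0,0,0],"rotation":[0,0,0],"hand":255}
    - {"delta_pos":[0,0,0],"rotation":[0,0,0],"hand":255}
    - {"delta_pos":[0,0,0],"rotation":[0,0,0],"hand":255}
    - {"delta_pos":[0,0,0],"rotation":[0,0,0],"hand":255}

```text
t: 11.17
eef_pos: [0.589, 0.0115, 0.2263]
tool_rot: [-0.0, 0.663, 0.749, -0.0]
wrist_force: [-0.5, -0.1, -1.9]
finger_gap: 0.0201
```

```bash
sed -i 's/(P\[...,2\]>.12)/(P[...,2]>.2)\&(P[...,2]<.3)/' chk.py; python3 chk.py
python3 - <<'E'
from h import *
s,p,R=pose()
for f,n,roi in (('sc4','scene',(60,300,170,490)),('top1','top',(80,240,200,430))):
    z=np.load(f'pics/{f}.npz'); im,d=z['im'],z['d']; P=cloud(n,d); hsv=cv2.cvtColor(im,cv2.COLOR_RGB2HSV)
    m=np.zeros(d.shape,bool); m[roi[0]:roi[1],roi[2]:roi[3]]=1
    m&=(hsv[...,0]>20)&(hsv[...,0]<35)&(hsv[...,1]>120)&(P[...,2]>.2)&(P[...,2]<.3)&(d>0)&(np.abs(P[...,1]-p[1])>.045)
    q=P[m]; 
    for lab,k in(('-y',q[:,1]<p[1]),('+y',q[:,1]>p[1])): print(n,lab,k.sum(),q[k].mean(0).round(4),'z95',np.percentile(q[k][:,2],90).round(4))
    if n=='top':
        b=(hsv[...,0]>100)&(hsv[...,0]<125)&(hsv[...,1]>150)&(hsv[...,2]>80)&(P[...,2]>.08)&(P[...,2]<.12)&(d>0); b[:110]=0;b[225:]=0;b[:,:225]=0;b[:,405:]=0
        print('tape',P[b].mean(0))
E
```

```text
11.1667 [0.58901442 0.01147711 0.22631473] [-0.48892194 -0.14173967 -1.92548996] 0.020053223771237173 [[-0.121  0.993 -0.   ]
 [ 0.993  0.121 -0.   ]
 [-0.    -0.    -1.   ]] 0.002120656451121297
s -0.016357479103269047
337 [ 0.56308392 -0.11753935  0.24365699] [0.61369642 0.1367757  0.25804777] tilt deg -0.08239178664029051
scene -y 288 [ 0.603 -0.078  0.253] z95 0.2574
scene +y 225 [0.5805 0.1044 0.2523] z95 0.257
top -y 281 [ 0.5979 -0.0822  0.2512] z95 0.2544
top +y 122 [0.5729 0.1236 0.2507] z95 0.254
tape [0.53915569 0.19647808 0.10010722]
```

```bash
python3 -c "
from plant import manip
print(manip.job_done())"
```

```text
the job is handed in; nothing more can be done
None
```

The spirit level is out of the toolbox and held still in the gripper, and I've handed the job in.

**How it was done:** I gripped the level at its middle and lifted it 10 mm off the ribs. I slid it about 5 cm under the tape-side cover and tilted the socket-side end up about 17° through the opening. Then I drew it out along its own axis, lifted it clear and turned it back to level.

**Last checks:**
- **Time:** 11.2 s on the robot's clock at the last move, against the 40 s limit.
- **Height:** the underside is about 0.226 m above the bench, 14 cm above the opening. It is roughly over the middle, 16 mm off along the box.
- **Level and still:** the tilt measured from the top camera is about 0.1°. The joints are at rest, the level is right side up and the finger opening is 20 mm, so the grip is firm.
- **Force:** the wrist readings between moves stayed below about 3 N, so I saw no sign of it being forced against the box.
- **Other objects:** the tape is within 0.5 mm of where it started. The socket looked undisturbed in the last scene picture I viewed, but I did not measure it. The arm passed above the mug and paint can without contact readings.

**One check that disagreed:** the first tilt reading said 6°. It included stray depth points (up to 0.70 m), and the repeat without them gave the 0.1° figure.

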